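# Gauge the height of the valve block

### The arm

A 6-joint arm with a two-finger parallel gripper is mounted at the origin on a cart in front of the work surface, level with it; the furniture and walls round the work are solid. World frame = base frame: x ahead of the robot, y to its left, z up, the work surface at z = 0. Lengths are in m, angles in degrees, forces in N, time in s.
With the tool pointing down it reaches from about 0.35 to 0.875 m from the base axis. Payload 4.2 kg.
Tool frame: the origin (TCP) lies between the finger pads; the fingertips stand 8 mm ahead of it and the grasp point (between the pads) lies 11 mm behind it; x points along the fingers, y is the direction in which the jaws open and shut, and the axes are right-handed (so a half turn about x gives the same grasp; the last joint's range is limited). The gripper opens to 87 mm and grips with 3 to 60 N. Pads are 19 mm wide; open, the fingers measure 117 mm over their backs; the gripper's body (75 mm by 190 mm) begins 51 mm behind the grasp point.
Start: joints at [-55.772, 22.042, 0.453, 0, -68.411, -14.817], TCP at [0.208, -0.589, 0.231] pointing down, gripper open.
Joint ranges: [-179.83, 179.83], [-69.29, 118.12], [-61.27, 80.66], [-181.25, 117.63], [-171.15, -9.14], [-177.46, 177.46]. Speed limits (degrees/s): [159.86, 159.86, 180, 180, 180, 180].

### API

Orientations are given as a 3x3 rotation matrix whose columns are the frame's x, y, z axes.
In Python, from station import r gives the robot as it stands. The module is installed in compiled form; this text tells all that it offers.
- The arm moves only by the tool move_arm, never from a script. Its argument "increments" is one flat list of numbers, 7 for each row, row after row: the turn, a rotation vector about the tool's x, y, z in degrees, then the shift along the tool's x, y, z in m, then the finger opening in m, from 0 to 0.087. A call has 1 to 12 rows; each row is the pose to reach, as a shift and turn from the pose commanded when the call began, along the tool's axes at that moment; what a row does not reach only later rows make up. A row lasts 1/12 s, in which the tool goes at most 41.7 mm and 7.16 degrees, less where a joint would pass 70% of its speed; a pose out of reach is approached as far as the arm can. A call with a gripper value outside its range is refused whole. The fingers move at their own pace and stop on an object; the grip force is fixed at half the most. Time passes only in rows, so rows that repeat a pose let the fingers close. It gives the time, the measured TCP pose, the force and the opening at its end, in the units of the state.
- r.sense(): the state, without advancing time (a new reading comes with each control period).
- r.capture(name): name is "scene" or "top"; returns the picture (420x560x3 uint8, red, green, blue); there is no depth.
- r.calibration(name): a dict with "fx", "fy", "cx", "cy" (pixels), "rvec" (rotation vector, rad) and "tvec" (3), from world to camera coordinates, as OpenCV has them. Camera axes: x right, y down, z forward; pixel columns grow to the right and rows downward; lengths in m; the calibration is good to about 2 mm. A picture is of the moment at which its call begins. calibration takes no time and is no camera call.
- r.finish_job(): hands the job in, once; it reports no verdict.
The state is a dict: "time_s": time; "joints": joint angles; "joint_velocities": joint speeds; "effort": joint torques, N m; "tcp_pos": TCP position; "ee_rot": TCP orientation; "wrist_force": force on the tool from outside, world axes, zero at the start; "moment": the same for the moment, N m; "gripper_width": opening from 0.0 (shut) to 1.0 (fully open).
Only numpy, scipy, OpenCV 4.12 (cv2) and the standard library are available. Lean on these libraries where they do the work, as an engineer would, in place of code of your own. Each camera call takes 0.05 s, during which the arm holds its last target.

### The job

Check the height of the small square valve block: pick up the bridge height gauge by its black grip, lift it over the block and set it down with its two legs standing on the worktop either side and its sprung foot resting on the middle of the block's top, then let go. The block stays standing where it is, and the strip and the check weight are left where they stand.

Things in the scene. Friction and masses are not known exactly. Their poses are not given: they have to be found in the camera images.
- height_gauge: Loose aluminium bridge gauge, 0.53 kg, 152 mm tall. Origin: bench level, midway between its legs, under the foot; z up. Leg pads 50 (x) x 20 (y) x 8 mm at y = +-52 mm, 84 mm free between them. Crossbar along y, 124 x 26 mm, underside 76, top 94 mm up. Grip: black square bar 28 x 28 mm, sides along x and y, 94 to 149 mm up, with a 3 mm button on top. Stands at the left at the start.
- gauge_foot (a joint): Height (m) of the gauge's foot above the leg undersides, 0 (spring holds it down) to 0.058; with the gauge on the worktop it reads the height of what is under the foot. The foot is a steel disc 20 mm across on an upright rod amid the bridge; spring and foot push down with 1 to 2 N, less than the gauge's weight. A pointer on the +y leg shows it.
- valve_block: The part to measure: loose plain aluminium square block, 36 x 36 mm and 34 mm high, with a round brass-bushed port front and back (x), a groove on each side (y) and two small screw holes in its flat top, 0.13 kg. Origin: centre of its underside, z up, x and y along its sides.
- mounting_strip: Bystander: loose flat aluminium strip with two holes, 24 mm (x) x 90 mm (y), 12 mm high. Origin: centre of its underside. The block, the strip and the check weight stand in any order, ahead and to the right, their centres at least 85 mm apart in x or in y.
- check_weight: Bystander: loose brass-coloured round check weight with a knob, 30 mm in diameter, 51 mm high. Origin: centre of its underside.
Mind the look-alikes: they are no part of the job. What is shaped like the valve_block but orange or pink is not meant.

How it is judged:
By the outcome, as a careful person would: the job done as asked, in the order asked, and still so for the second after the job is handed in, with the robot touching nothing.
It also fails if it takes over 35 s, if anything falls off the work surface, if the arm or the gripper's body presses on something with over 40 N, if the wrist force passes 120 N, or if a joint passes its speed limit or range.

## Working session

There is one attempt and no reset: what is moved stays moved. The work goes in short steps, Python scripts to look and compute and a tool call to move; the robot and the scene stay as the last step left them, time stands still between calls to the robot, and variables do not carry over. Pictures are saved under pics/ and viewed, and the job is handed in when it is done.

Besides the shell and the picture viewer there is one more tool, called after "Emit:" as name(argument=value, ...) on one line, values as JSON. move_arm: Moves the arm, as the interface text tells. Its arguments: {"type":"object","properties":{"increments":{"type":"array","items":{"type":"number"}}},"required":["increments"]}

```bash
mkdir -p pics; python3 - <<'E'
from station import r
import cv2
for n in ("scene","top"):
    im=r.capture(n); cv2.imwrite(f"pics/{n}0.png",im[:,:,::-1]); print(n,r.calibration(n))
s=r.sense(); print(s)
E
```

```text
scene {'fx': 387.0729240766974, 'fy': 387.0729240766974, 'cx': 283.5369783821873, 'cy': 212.6203565308031, 'rvec': array([ 2.01654717, -0.72709626,  0.43820584]), 'tvec': array([-0.3658914 ,  0.22380357,  0.57082919])}
top {'fx': 468.46312969570903, 'fy': 468.46312969570903, 'cx': 284.78119280504995, 'cy': 210.0428052193277, 'rvec': array([ 2.16086143, -2.13122634,  0.2163127 ]), 'tvec': array([-0.00667739,  0.50993787,  0.8650869 ])}
{'time_s': 0.1, 'joints': array([-5.57721376e+01,  2.20865418e+01,  3.87889795e-01, -2.44937137e-02,
       -6.84112100e+01, -1.48157478e+01]), 'joint_velocities': array([ 0.01196646, -0.12139594,  0.21303898,  0.0385055 ,  0.00894665,
        0.02101525]), 'effort': array([-4.02382266e-04, -3.91687703e+01,  1.87934393e+01,  4.23182175e+00,
        1.34399591e-02, -7.61625301e-05]), 'tcp_pos': array([ 0.2075583 , -0.58897878,  0.22957107]), 'ee_rot': array([[-7.49859852e-04, -3.32211111e-01,  9.43204758e-01],
       [ 1.80892824e-03,  9.43203029e-01,  3.32211940e-01],
       [-9.99998083e-01,  1.95530212e-03, -1.06324022e-04]]), 'wrist_force': array([0.03161809, 0.50292354, 0.50924161]), 'moment': array([-0.00924116, -0.00290082,  0.01100589]), 'gripper_width': 1.0005123407556158}
```

View pics/scene0.png

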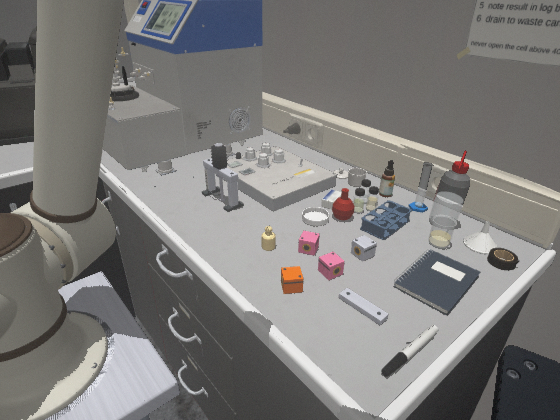

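View pics/top0.png

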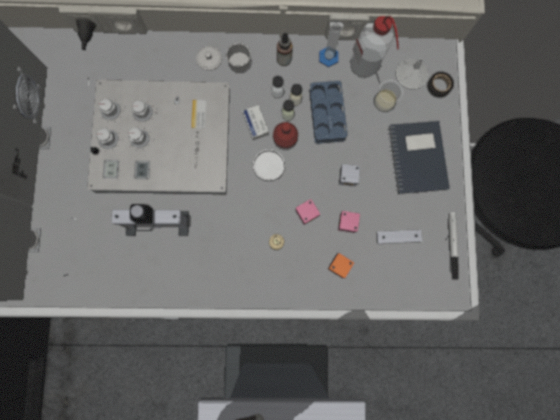

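The bench is clear. The gauge is at top ≈(147,217). The grey block is at top ≈(350,174), scene ≈(363,247). The look-alikes are pink at (308,212) and (350,222), and orange at (342,265). Next I'll enlarge these areas.

```bash
cat > h.py <<'E'
import numpy as np, cv2
from station import r
def cam(n):
    c=r.calibration(n); K=np.array([[c['fx'],0,c['cx']],[0,c['fy'],c['cy']],[0,0,1]]); return K,c['rvec'],c['tvec']
def back(n,uv,z):
    K,rv,t=cam(n); R=cv2.Rodrigues(rv)[0]; d=R.T@np.linalg.inv(K)@np.array([uv[0],uv[1],1.]); o=-R.T@t
    return o+d*(z-o[2])/d[2]
def proj(n,P):
    K,rv,t=cam(n); return cv2.projectPoints(np.array(P,float).reshape(-1,3),rv,t,K,None)[0].reshape(-1,2)
def crop(im,u0,v0,w,h,s,f):
    cv2.imwrite(f,cv2.resize(im[v0:v0+h,u0:u0+w],None,fx=s,fy=s,interpolation=cv2.INTER_CUBIC))
E
python3 - <<'E'
from h import *
a=cv2.imread('pics/top0.png'); b=cv2.imread('pics/scene0.png')
crop(a,330,155,40,40,10,'pics/c1.png'); crop(a,100,195,100,50,8,'pics/c2.png')
crop(b,340,225,50,45,10,'pics/c3.png'); crop(b,195,135,60,80,7,'pics/c4.png')
for n in ('top','scene'):
    K,rv,t=cam(n); print(n,-cv2.Rodrigues(rv)[0].T@t)
print(back('top',(350,174),.034),back('scene',(361,241),.034),back('top',(140,212),.152),back('top',(399,237),.012),back('top',(277,242),.04))
E
```

```text
top [0.35562838 0.02694944 0.93875383]
scene [ 0.02953993 -0.51525855  0.49340301]
[ 0.58679079 -0.12933594  0.034     ] [ 0.58287531 -0.1252056   0.034     ] [0.48390166 0.24788613 0.152     ] [ 0.46440846 -0.23018515  0.012     ] [0.44797338 0.01454079 0.04      ]
```

View pics/c1.png

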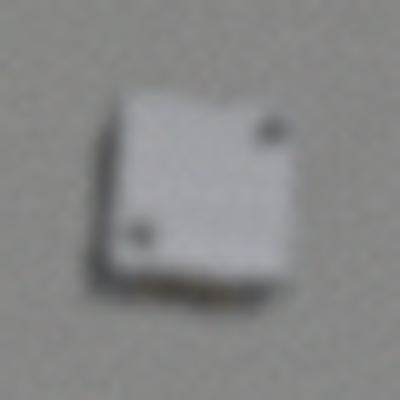

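View pics/c2.png

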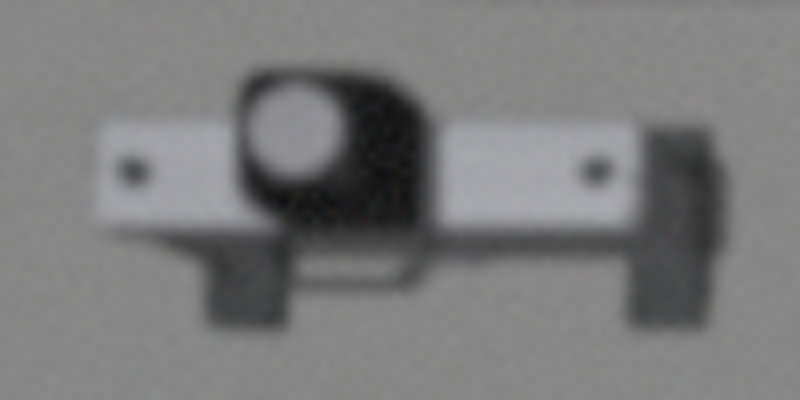

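View pics/c3.png

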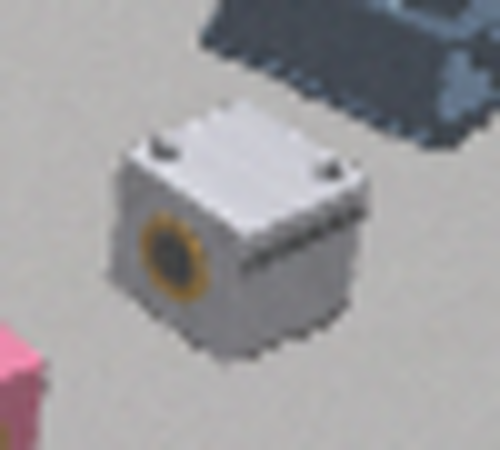

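View pics/c4.png

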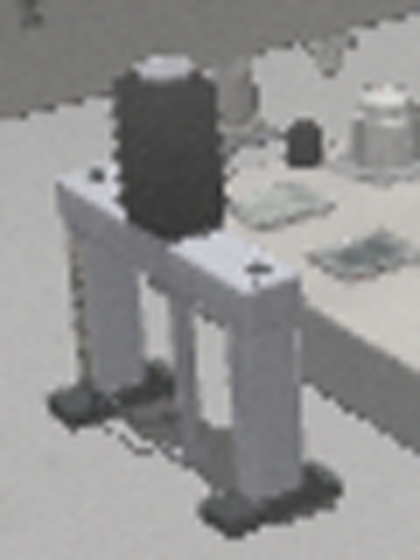

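```bash
cat > fit.py <<'E'
from h import *
from scipy.optimize import least_squares
def uc(p,o,s): return [(p[0]+.5)/s-.5+o[0],(p[1]+.5)/s-.5+o[1]]
def fit(obs,x0):
    def pose(q,P): c,s=np.cos(q[2]),np.sin(q[2]); return [q[0]+c*P[0]-s*P[1],q[1]+s*P[0]+c*P[1],P[2]]
    def f(q): return np.concatenate([proj(n,pose(q,P))[0]-uv for n,P,uv in obs])
    r_=least_squares(f,x0); return r_.x,np.round(r_.fun.reshape(-1,2),1).tolist()
E
python3 - <<'E'
from fit import *
h=.018
T=lambda p:uc(p,(330,155),10); S=lambda p:uc(p,(340,225),10)
bt=[('top',[h,h,.034],T((120,95))),('top',[h,-h,.034],T((292,108))),('top',[-h,-h,.034],T((285,278))),('top',[-h,h,.034],T((108,270)))]
bs=[('scene',[h,h,.034],S((240,103))),('scene',[h,-h,.034],S((368,175))),('scene',[-h,-h,.034],S((240,238))),('scene',[-h,h,.034],S((130,150))),('scene',[-h,-h,0],S((232,360))),('scene',[-h,h,0],S((112,280))),('scene',[h,-h,0],S((345,310)))]
for o in (bt,bs,bt+bs): x,res=fit(o,[.585,-.128,0]); print(x[:2],np.degrees(x[2]),res)
T=lambda p:uc(p,(100,195),8); S=lambda p:uc(p,(195,135),7)
d=.053
gt=[('top',[.013,.062,.094],T((97,122))),('top',[.013,-.062,.094],T((638,122))),('top',[-.013,-.062,.094],T((637,226))),('top',[-.013,.062,.094],T((97,228))),('top',[0,0,.152],T((296,130))),('top',[-.025,.042,.008],T((290,328))),('top',[-.025,-.042,.008],T((630,328)))]
gs=[('scene',[0,0,.152],S((165,68))),('scene',[0,d,.094],S((97,175))),('scene',[0,-d,.094],S((260,268))),('scene',[-.013,.062,.094],S((57,185))),('scene',[-.013,-.062,.094],S((237,295))),('scene',[.013,-.062,.094],S((300,268)))]
for o in (gt,gs,gt+gs): x,res=fit(o,[.48,.24,0]); print(x[:2],np.degrees(x[2]),res)
E
```

```text
[ 0.58822665 -0.12871154] -3.1192541541645924 [[-0.4, -0.1], [0.2, -0.1], [0.2, 0.4], [-0.0, -0.1]]
[ 0.58849742 -0.12902032] -4.717282881744129 [[0.5, -0.8], [0.4, 0.2], [0.8, -0.3], [-0.8, -0.1], [-0.5, 0.8], [-0.8, 0.1], [0.3, -0.1]]
[ 0.58837038 -0.12888853] -3.8813515585730762 [[-0.2, -0.3], [0.4, -0.1], [0.2, 0.4], [-0.1, -0.3], [0.2, -0.8], [0.3, 0.1], [0.9, -0.3], [-0.9, 0.0], [-0.4, 0.9], [-0.8, 0.2], [0.2, -0.2]]
[0.48562588 0.25337744] 1.1774275293192729 [[-0.2, -0.4], [1.1, -0.7], [0.9, 0.4], [-1.0, 0.5], [0.2, 0.1], [-0.7, 0.1], [-0.4, -0.1]]
[0.48478506 0.25392253] -0.48935222490656843 [[-0.2, -0.1], [0.1, -0.0], [-0.4, 0.8], [-0.4, -1.3], [0.4, -0.3], [0.6, 0.7]]
[0.48526979 0.25353457] 0.6918544602787611 [[-0.2, -0.5], [1.1, -0.2], [0.7, 0.9], [-1.1, 0.4], [0.1, 0.3], [-0.9, 0.1], [-0.6, 0.2], [0.1, -0.1], [-0.0, 0.1], [0.3, 0.7], [-0.6, -1.2], [1.1, -0.4], [1.2, 0.5]]
```

```bash
cat >> h.py <<'E'
from scipy.spatial.transform import Rotation as Ro
def Rt(yaw): # tool x down, y at world +y rotated by yaw deg
    a=np.radians(yaw); y=np.array([-np.sin(a),np.cos(a),0]); x=np.array([0,0,-1.]); return np.c_[x,y,np.cross(x,y)]
def inc(p,yaw,p0=None):
    s=r.sense(); R=s['ee_rot']; p0=s['tcp_pos'] if p0 is None else p0
    return np.round(Ro.from_matrix(R.T@Rt(yaw)).as_rotvec(degrees=True),2), np.round(R.T@(np.array(p)-p0),4)
E
python3 - <<'E'
from h import *
p0=np.array([.208,-.589,.231])
print(inc([.45,-.25,.26],10,p0)); print(inc([.4853,.2535,.26],.5,p0))
E
```

```text
(array([ 9.4 , -0.02, -0.11]), array([-0.0286,  0.2394,  0.3409]))
(array([18.9 , -0.02, -0.11]), array([-0.0277,  0.7026,  0.5414]))
```

Emit:
move_arm(increments=[2,0,0,-0.006,0.04,0.058,0.087,4,0,0,-0.012,0.06,0.086,0.087,5,0,0,-0.016,0.083,0.119,0.087,6,0,0,-0.02,0.106,0.152,0.087,7,0,0,-0.024,0.13,0.185,0.087,8,0,0,-0.028,0.153,0.218,0.087,9,0,0,-0.028,0.177,0.252,0.087,9.4,0,0,-0.028,0.2,0.285,0.087,9.4,0,0,-0.028,0.22,0.313,0.087,9.4,0,0,-0.028,0.239,0.341,0.087,11,0,0,-0.028,0.275,0.356,0.087,12,0,0,-0.028,0.311,0.371,0.087])

```text
time_s: 1.1
tcp_pos: [0.4549, -0.1707, 0.2577]
ee_rot: [[-0.001, -0.128, 0.992], [0.0, 0.992, 0.128], [-1.0, 0.0, -0.001]]
wrist_force: [0.5, 0.6, 1.6]
gripper_width: 0.996
```

```bash
python3 - <<'E'
from h import *
s=r.sense(); print(s['time_s'],s['tcp_pos'],s['joints'],s['gripper_width']); print(inc([.4853,.2535,.26],.5))
E
```

```text
1.1 [ 0.45488781 -0.17074746  0.2577281 ] [-1.38334644e+00  7.22243219e+00 -1.57735352e+01 -1.75115662e-02
 -6.70816426e+01 -8.12572553e+01] 0.9955614709247307
(array([ 6.85, -0.08, -0.02]), array([-0.0022,  0.4169,  0.0845]))
```

Emit:
move_arm(increments=[0.6,0,0,0,0.035,0.007,0.087,1.2,0,0,0,0.07,0.014,0.087,1.8,0,0,0,0.105,0.021,0.087,2.4,0,0,0,0.14,0.028,0.087,3,0,0,-0.001,0.175,0.035,0.087,3.6,0,0,-0.001,0.21,0.042,0.087,4.2,0,0,-0.001,0.245,0.05,0.087,4.8,0,0,-0.001,0.28,0.057,0.087,5.4,0,0,-0.002,0.315,0.064,0.087,6,0,0,-0.002,0.35,0.071,0.087,6.5,0,0,-0.002,0.385,0.078,0.087,6.8,0,0,-0.002,0.417,0.0845,0.087])

```text
time_s: 2.1
tcp_pos: [0.4838, 0.2536, 0.2602]
ee_rot: [[-0.001, -0.011, 1.0], [-0.0, 1.0, 0.011], [-1.0, -0.0, -0.001]]
wrist_force: [0.8, -0.5, -0.2]
gripper_width: 1.001
```

Emit:
move_arm(increments=[0,0,0,0,0,0,0.087,0,0,0,0,0,0,0.087,0,0,0,0,0,0,0.087])

```text
time_s: 2.35
tcp_pos: [0.4839, 0.2514, 0.2599]
ee_rot: [[-0.001, -0.011, 1.0], [-0.001, 1.0, 0.011], [-1.0, -0.001, -0.001]]
wrist_force: [-0.5, 0.2, -0.3]
gripper_width: 0.995
```

```bash
python3 - <<'E'
from h import *
s=r.sense(); print(s['time_s'],s['tcp_pos'],s['wrist_force'],s['gripper_width']); print(inc([.4853,.2535,.113],.5))
for n in ("scene","top"):
    im=r.capture(n)[:,:,::-1]; cv2.imwrite(f"pics/{n}1.png",im)
    (crop(im,150,60,140,160,3,'pics/d1.png') if n=='scene' else crop(im,70,150,160,120,4,'pics/d2.png'))
E
```

```text
2.35 [0.48385393 0.2513517  0.25993712] [-0.54940679  0.1836885  -0.28495118] 0.9946336792799768
(array([ 0.13, -0.07,  0.06]), array([0.1469, 0.0023, 0.0017]))
```

View pics/d1.png

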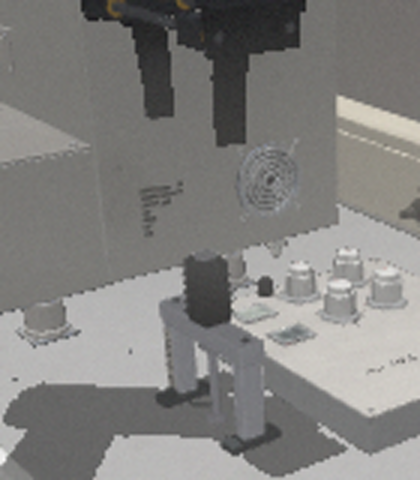

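View pics/d2.png

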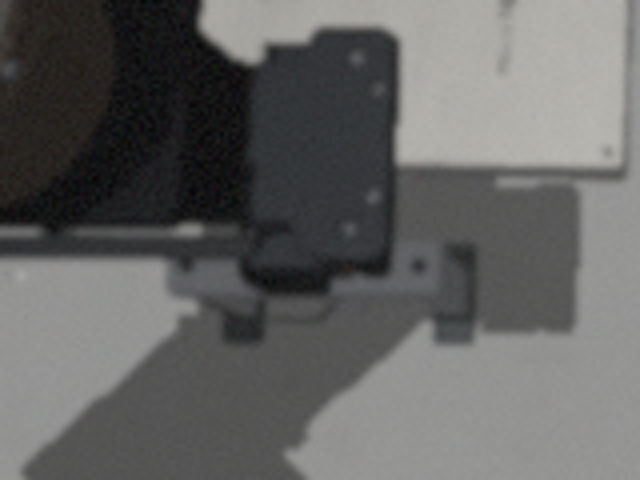

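The open fingers straddle the gauge's grip: in the scene crop they are at ≈(158,110) and (230,140), with the grip at (208,288). I'll descend now.

Emit:
move_arm(increments=[0,0,0,0.015,0.002,0.001,0.087,0,0,0,0.03,0.002,0.0015,0.087,0,0,0,0.045,0.002,0.0015,0.087,0,0,0,0.06,0.002,0.0015,0.087,0,0,0,0.075,0.002,0.0015,0.087,0,0,0,0.09,0.002,0.0015,0.087,0,0,0,0.105,0.002,0.0015,0.087,0,0,0,0.118,0.002,0.0015,0.087,0,0,0,0.13,0.002,0.0015,0.087,0,0,0,0.14,0.002,0.0015,0.087,0,0,0,0.147,0.002,0.0015,0.087,0,0,0,0.147,0.002,0.0015,0.087])

```text
time_s: 3.45
tcp_pos: [0.4852, 0.2525, 0.1123]
ee_rot: [[-0.002, -0.01, 1.0], [-0.002, 1.0, 0.01], [-1.0, -0.002, -0.002]]
wrist_force: [0.3, -0.3, 0.1]
gripper_width: 1.002
```

```bash
python3 - <<'E'
from h import *
s=r.sense(); print(s['time_s'],s['tcp_pos'],s['wrist_force'])
im=r.capture('scene')[:,:,::-1]; crop(im,150,80,140,140,4,'pics/e1.png')
E
```

```text
3.45 [0.48518167 0.25245059 0.11229598] [ 0.27237627 -0.30123647  0.09254036]
```

View pics/e1.png

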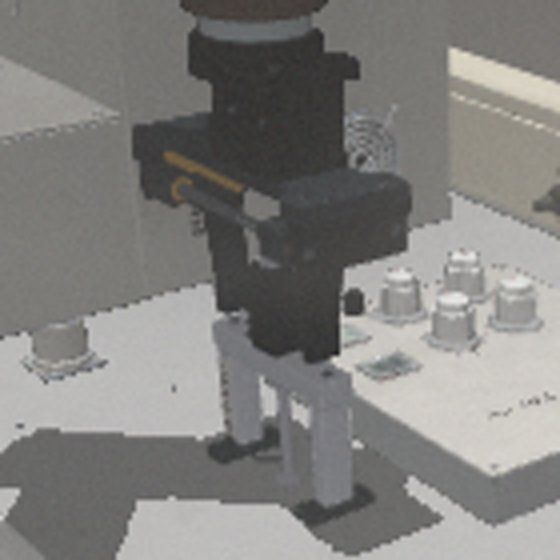

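The fingers are either side of the grip, just above the crossbar, and the gauge is undisturbed. Closing.

Emit:
move_arm(increments=[0,0,0,0,0,0,0.07,0,0,0,0,0,0,0.055,0,0,0,0,0,0,0.04,0,0,0,0,0,0,0.03,0,0,0,0,0,0,0.02,0,0,0,0,0,0,0.01,0,0,0,0,0,0,0.01,0,0,0,0,0,0,0.01,0,0,0,0,0,0,0.01,0,0,0,0,0,0,0.01])

```text
time_s: 4.33
tcp_pos: [0.4857, 0.2536, 0.1135]
ee_rot: [[-0.0, -0.011, 1.0], [-0.0, 1.0, 0.011], [-1.0, -0.0, -0.0]]
wrist_force: [-0.4, 0.1, 0.2]
gripper_width: 0.327
```

```bash
python3 - <<'E'
from h import *
s=r.sense(); print(s['time_s'],s['tcp_pos'],s['wrist_force'],s['moment'],s['gripper_width']*87)
im=r.capture('top')[:,:,::-1]; crop(im,90,180,120,80,6,'pics/f1.png')
E
```

```text
4.3333 [0.48574633 0.25363257 0.11352835] [-0.36356711  0.085882    0.17030385] [ 0.00191333 -0.08319644  0.01988168] 28.420974601807217
```

View pics/f1.png

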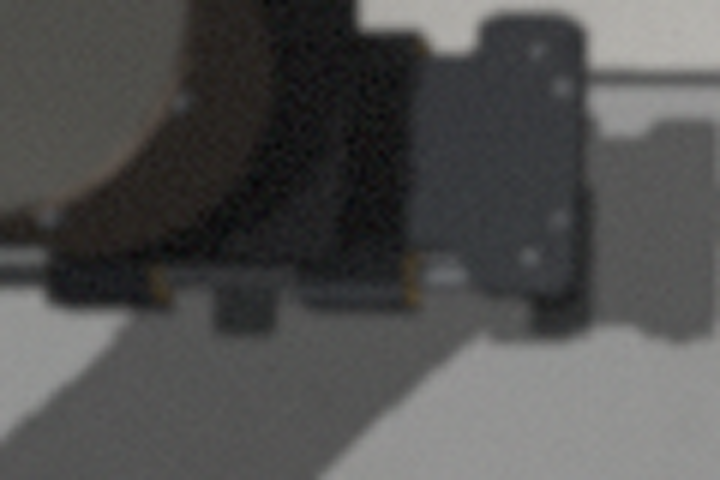

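Emit:
move_arm(increments=[0,0,0,-0.003,0,0,0.01,0,0,0,-0.01,0,0,0.01,0,0,0,-0.02,0,0,0.01,0,0,0,-0.032,0,0,0.01,0,0,0,-0.045,0,0,0.01,0,0,0,-0.058,0,0,0.01,0,0,0,-0.071,0,0,0.01,0,0,0,-0.084,0,0,0.01,0,0,0,-0.095,0,0,0.01,0,0,0,-0.104,0,0,0.01,0,0,0,-0.11,0,0,0.01,0,0,0,-0.11,0,0,0.01])

```text
time_s: 5.38
tcp_pos: [0.4863, 0.254, 0.2252]
ee_rot: [[0.002, -0.011, 1.0], [0.002, 1.0, 0.011], [-1.0, 0.002, 0.002]]
wrist_force: [0.3, 0.2, -4.6]
gripper_width: 0.326
```

```bash
python3 - <<'E'
from h import *
s=r.sense(); print(s['time_s'],s['tcp_pos'],s['wrist_force'],s['moment'],s['gripper_width']*87)
im=r.capture('scene')[:,:,::-1]; crop(im,150,50,140,150,4,'pics/g1.png')
print(inc([.588,-.129,.2235],-3.9))
E
```

```text
5.3833 [0.48625884 0.25395185 0.22519414] [ 0.32126656  0.24149483 -4.5721806 ] [-0.01499599 -0.06148849  0.01326818] 28.362511083707755
(array([ 4.5 ,  0.03, -0.06]), array([ 3.000e-04, -3.838e-01,  9.820e-02]))
```

View pics/g1.png

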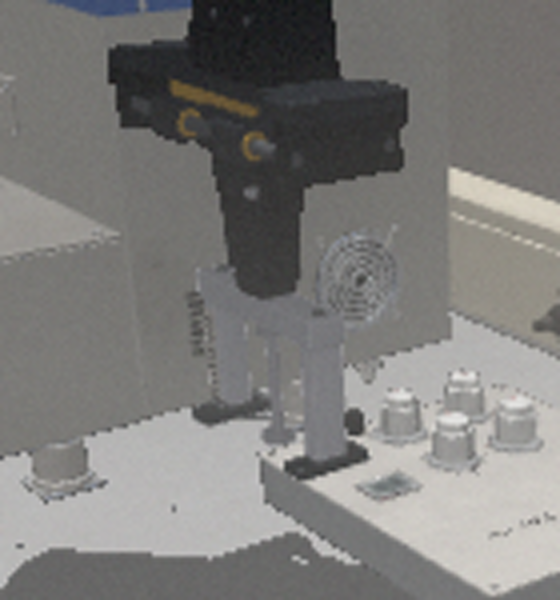

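The gauge is held upright and clear of the bench, with the foot hanging at ≈(278,435) in the crop. Carrying it over.

Emit:
move_arm(increments=[0,0,0,0,-0.01,0.003,0.01,0.3,0,0,0,-0.03,0.008,0.01,0.7,0,0,0,-0.058,0.015,0.01,1,0,0,0,-0.09,0.023,0.01,1.4,0,0,0,-0.125,0.032,0.01,1.8,0,0,0,-0.16,0.041,0.01,2.2,0,0,0,-0.195,0.05,0.01,2.6,0,0,0,-0.23,0.059,0.01,3,0,0,0,-0.265,0.068,0.01,3.4,0,0,0,-0.298,0.076,0.01,3.8,0,0,0,-0.326,0.083,0.01,4.1,0,0,0,-0.35,0.089,0.01])

```text
time_s: 6.43
tcp_pos: [0.5779, -0.0981, 0.2222]
ee_rot: [[-0.003, 0.063, 0.998], [-0.0, 0.998, -0.063], [-1.0, -0.0, -0.003]]
wrist_force: [0.5, 0.6, -5.6]
gripper_width: 0.319
```

Emit:
move_arm(increments=[0.1,0,0,0,-0.015,0.004,0.01,0.3,0,0,0,-0.027,0.007,0.01,0.4,0,0,0,-0.033,0.008,0.01,0.4,0,0,0,-0.033,0.008,0.01,0.4,0,0,0,-0.033,0.008,0.01,0.4,0,0,0,-0.033,0.008,0.01])

```text
time_s: 6.93
tcp_pos: [0.5843, -0.1279, 0.2234]
ee_rot: [[-0.0, 0.067, 0.998], [0.0, 0.998, -0.067], [-1.0, 0.0, -0.0]]
wrist_force: [-0.9, -0.4, -4.7]
gripper_width: 0.321
```

```bash
python3 - <<'E'
from h import *
s=r.sense(); print(s['time_s'],s['tcp_pos'],s['wrist_force'],s['moment'],s['gripper_width']*87)
for n in ("scene","top"):
    im=r.capture(n)[:,:,::-1]; cv2.imwrite(f"pics/{n}2.png",im)
    (crop(im,300,120,120,150,4,'pics/i1.png') if n=='scene' else crop(im,290,130,120,100,6,'pics/i2.png'))
print(inc([.588,-.129,.2235],-3.9))
E
```

```text
6.9333 [ 0.58426401 -0.12793436  0.22342912] [-0.93189793 -0.36223608 -4.68468533] [ 0.05216522  0.04466743 -0.02622306] 27.969928600660886
(array([ 0.09,  0.01, -0.02]), array([ 0.0002, -0.001 ,  0.0037]))
```

View pics/i1.png

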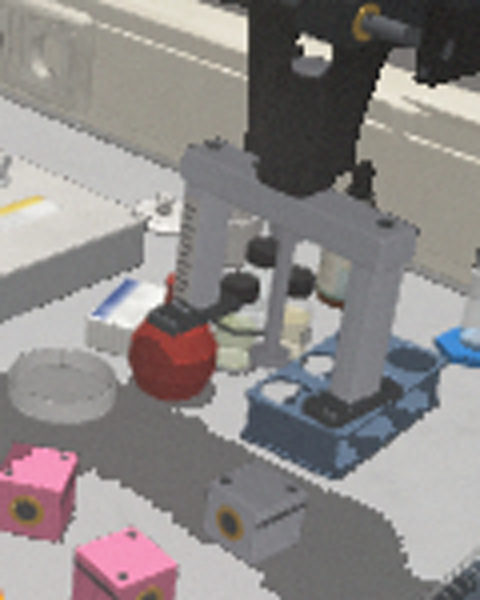

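View pics/i2.png

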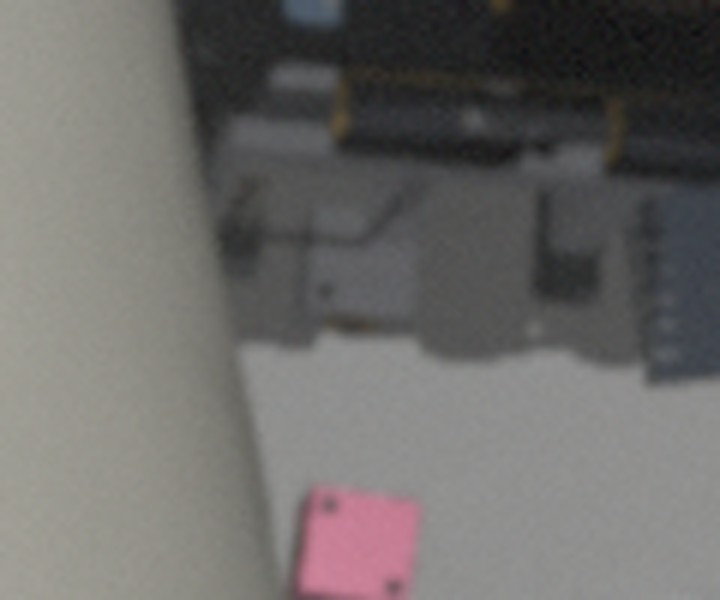

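```bash
python3 - <<'E'
from fit import *
S=lambda p:uc(p,(300,120),4)
d=.053; z=.110
obs=[('scene',[0,d,.094+z],S((215,145))),('scene',[0,-d,.094+z],S((385,223))),('scene',[-.013,.062,.094+z],S((182,160))),('scene',[-.013,-.062,.094+z],S((374,246))),('scene',[.013,-.062,.094+z],S((414,226))),('scene',[0,0,z],S((266,357))),
('scene',[-.025,-.062,z],S((335,428))),('scene',[-.025,-.042,.008+z],S((303,402)))]
x,res=fit(obs,[.584,-.128,-.06]); print(x[:2],np.degrees(x[2]),res)
im=cv2.imread('pics/scene2.png'); im=cv2.resize(im[120:270,300:420],None,fx=6,fy=6,interpolation=cv2.INTER_CUBIC)
a=np.radians(-3.85)
for P in [[0,0,z],[-.025,-.062,z],[-.025,-.042,.008+z],[.025,-.062,.008+z],[.013,-.062,.094+z],[-.013,-.062,.094+z],[-.013,.062,.094+z],[.013,.062,.094+z],[-.025,.062,.008+z],[-.025,.042,.008+z]]:
    q=[.5843+np.cos(a)*P[0]-np.sin(a)*P[1],-.1279+np.sin(a)*P[0]+np.cos(a)*P[1],P[2]]
    u=proj('scene',q)[0]; cv2.circle(im,(int((u[0]-300+.5)*6),int((u[1]-120+.5)*6)),3,(0,255,0),1)
cv2.imwrite('pics/j1.png',im[50:650])
E
```

```text
[ 0.58252429 -0.12709162] -4.2147185422138325 [[-0.8, 0.4], [-0.0, 0.8], [-0.7, -3.4], [1.9, -1.2], [1.7, 0.2], [0.3, 0.9], [-1.5, 1.5], [-1.1, -0.6]]
```

View pics/j1.png

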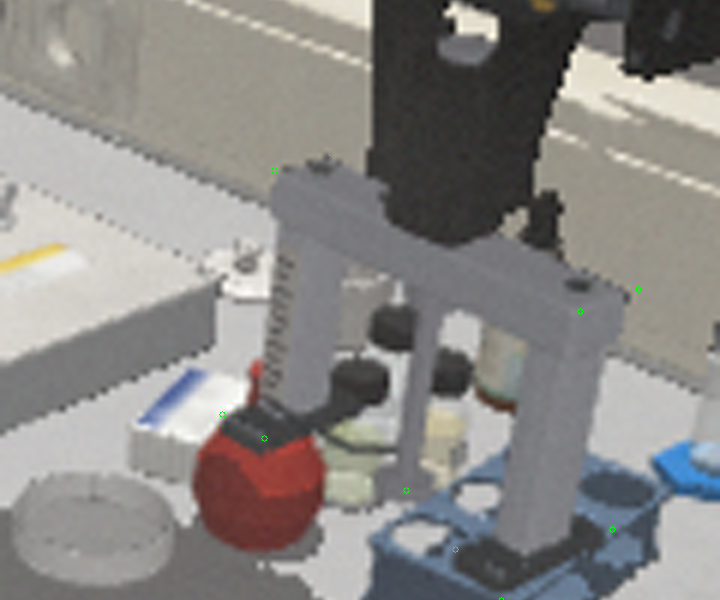

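The overlay doesn't match fully, so the gauge may be tilted a little or shifted in the grip. I'll take a closer look.

```bash
python3 - <<'E'
from fit import *
im=cv2.imread('pics/scene2.png'); crop(im,335,140,80,95,8,'pics/k0.png')
k=cv2.imread('pics/k0.png'); cv2.imwrite('pics/k1.png',k[:400]); cv2.imwrite('pics/k2.png',k[360:])
E
```

```text
(no output)
```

View pics/k1.png

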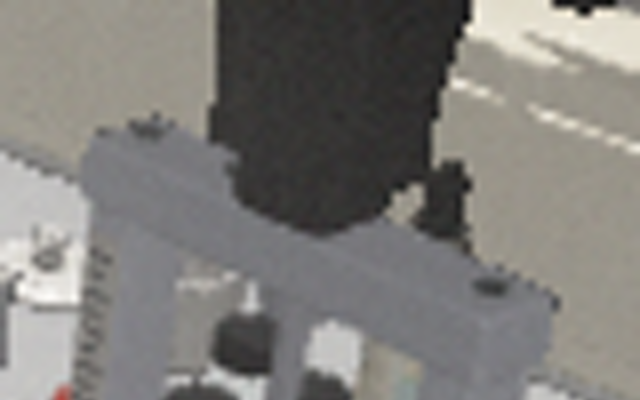

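View pics/k2.png

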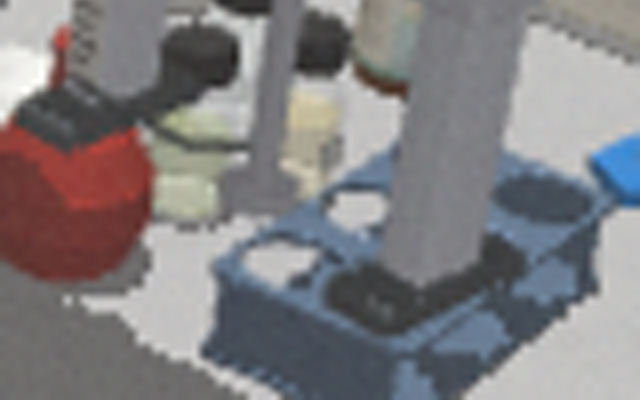

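```bash
cat > fit6.py <<'E'
from fit import *
def fit6(obs,x0,fixz=None,loss='soft_l1'):
    def W(q,P): return Ro.from_euler('zyx',[q[3],q[4],q[5]],degrees=True).apply(P)+q[:3]
    P=np.array([o[1] for o in obs]); U=np.array([o[2] for o in obs]); ns=[o[0] for o in obs]
    f=lambda q:np.concatenate([proj(n,w)[0]-u for n,w,u in zip(ns,W(q,P),U)])
    g=lambda q:np.r_[f(q),(q[3:]-np.array(x0[3:]))*.3] 
    s=least_squares(g,x0,x_scale=[.01,.01,.01,1,1,1],loss=loss); return s.x,f(s.x).reshape(-1,2).round(1).tolist()
E
python3 - <<'E'
from fit6 import *
S=lambda p:uc(p,(335,140),8)
d=.053
L=[([.013,.062,.094],(100,128)),([-.013,.062,.094],(82,160)),([.013,-.062,.094],(555,300)),([-.013,-.062,.094],(478,325)),([0,d,.094],(152,127)),([0,-d,.094],(490,287)),
([-.025,.062,.008],(35,440+10)),([-.025,.042,0],(75,507)),([-.025,-.062,0],(390,690)),([-.025,-.042,.008],(328,645)),([.025,-.062,.008],(525,600)),([0,0,0],(257,558))]
obs=[('scene',p,S(u)) for p,u in L]
x,res=fit6(obs,[.584,-.128,.11,-3.85,0,0]); print(x.round(4)); 
for l,q in zip(L,res): print(l,q)
print('nominal residuals')
w=Ro.from_euler('z',-3.85,degrees=True).apply([l[0] for l in L])+[.5843,-.1279,.11]
print((proj('scene',w)-[o[2] for o in obs]).round(1).tolist())
E
```

```text
[ 0.6087 -0.1104  0.0952 -2.6707 -1.0029 -0.0473]
([0.013, 0.062, 0.094], (100, 128)) [7.1, -0.7]
([-0.013, 0.062, 0.094], (82, 160)) [0.4, -1.6]
([0.013, -0.062, 0.094], (555, 300)) [-0.1, -0.6]
([-0.013, -0.062, 0.094], (478, 325)) [0.4, 0.1]
([0, 0.053, 0.094], (152, 127)) [-0.6, 2.4]
([0, -0.053, 0.094], (490, 287)) [-0.5, 1.2]
([-0.025, 0.062, 0.008], (35, 450)) [-1.5, 1.2]
([-0.025, 0.042, 0], (75, 507)) [-0.0, 1.2]
([-0.025, -0.062, 0], (390, 690)) [-0.4, 0.4]
([-0.025, -0.042, 0.008], (328, 645)) [-0.1, -2.1]
([0.025, -0.062, 0.008], (525, 600)) [0.1, -0.3]
([0, 0, 0], (257, 558)) [0.6, -0.6]
nominal residuals
[[7.7, -2.2], [0.4, -3.3], [2.0, -1.0], [1.9, -0.4], [-0.2, 0.8], [1.2, 0.6], [-2.3, 1.2], [-0.8, 1.5], [-0.2, 2.1], [-0.2, -0.8], [1.4, 1.5], [0.6, 0.3]]
```

The nominal pose agrees with the picture: foot and screws are within about 1 px and the rest mostly within 2 px. I'll correct x and lower to about 12 mm above the block, then look again.

Emit:
move_arm(increments=[0,0,0,0.004,-0.0005,0.0015,0.01,0,0,0,0.012,-0.001,0.003,0.01,0,0,0,0.022,-0.001,0.0035,0.01,0,0,0,0.033,-0.001,0.0035,0.01,0,0,0,0.044,-0.001,0.0035,0.01,0,0,0,0.054,-0.001,0.0035,0.01,0,0,0,0.061,-0.001,0.0035,0.01,0,0,0,0.064,-0.001,0.0035,0.01,0,0,0,0.064,-0.001,0.0035,0.01,0,0,0,0.064,-0.001,0.0035,0.01])

```text
time_s: 7.87
tcp_pos: [0.5882, -0.1302, 0.1597]
ee_rot: [[0.001, 0.068, 0.998], [-0.0, 0.998, -0.068], [-1.0, -0.0, 0.001]]
wrist_force: [-0.2, 0.2, -5.1]
gripper_width: 0.317
```

```bash
python3 - <<'E'
from h import *
s=r.sense(); print(s['time_s'],s['tcp_pos'],s['wrist_force'],s['moment'],s['gripper_width']*87)
for n in ("scene","top"):
    im=r.capture(n)[:,:,::-1]; cv2.imwrite(f"pics/{n}3.png",im)
    (crop(im,320,165,90,95,6,'pics/l1.png') if n=='scene' else crop(im,300,140,100,60,8,'pics/l2.png'))
print(inc([.5885,-.129,.1135],-3.9))
E
```

```text
7.8667 [ 0.58823479 -0.1301869   0.15973592] [-0.16290301  0.16312042 -5.07095095] [ 0.00089495 -0.06545017 -0.03237336] 27.53674293748226
(array([0.02, 0.1 , 0.  ]), array([ 0.0469,  0.0011, -0.0001]))
```

View pics/l1.png

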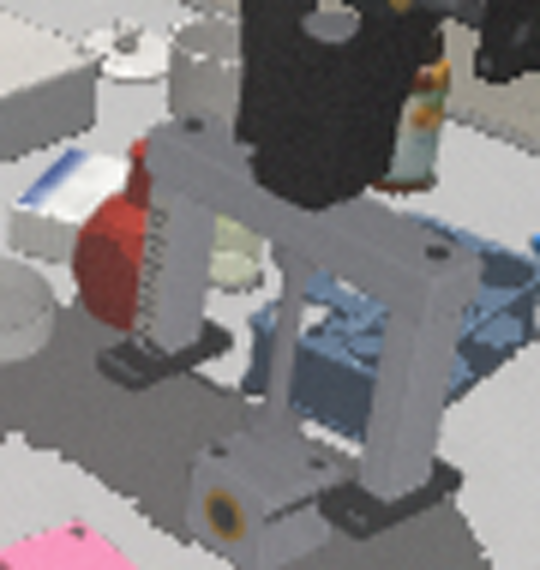

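View pics/l2.png

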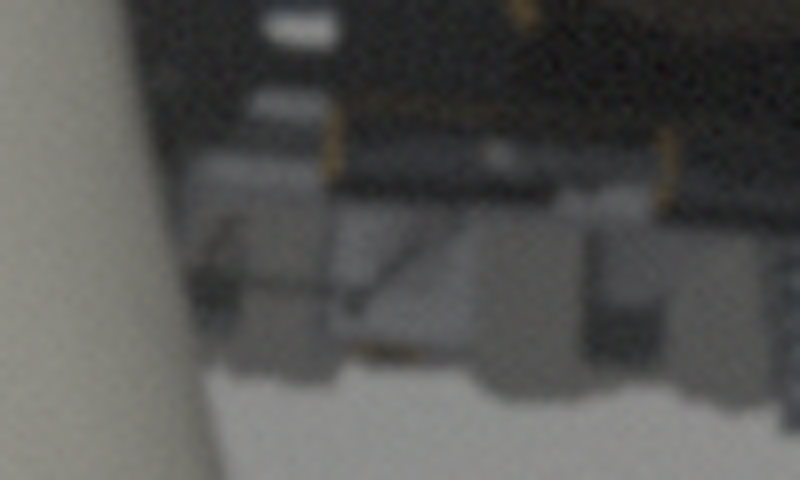

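```bash
python3 - <<'E'
from h import *
f=lambda P:((proj('scene',P)[0]-[320,165]+.5)*6).round()
print(f([.5882,-.1302,.046]),f([.5882,-.1302,.049]),f([.5882,-.1288,.034]))
im=cv2.imread('pics/scene3.png'); crop(im,345,215,50,50,12,'pics/m1.png')
g=lambda P:((proj('scene',P)[0]-[345,215]+.5)*12).round()
print(g([.5882,-.1302,.046]),g([.5882,-.1288,.034]))
E
```

```text
[275. 431.] [276. 424.] [267. 458.]
[250. 262.] [234. 316.]
```

View pics/m1.png

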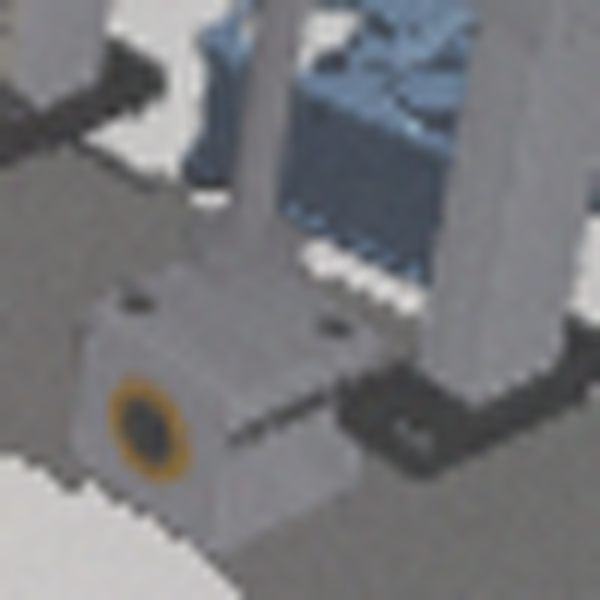

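The foot disc's centre is at ≈(249,257) in the crop, against a predicted (250,262). It is over the block's middle and the legs are clear on both sides. Lowering to about 4 mm above the bench.

Emit:
move_arm(increments=[0,0,0,0.005,0.001,0,0.01,0,0,0,0.01,0.001,0,0.01,0,0,0,0.016,0.001,0,0.01,0,0,0,0.022,0.001,0,0.01,0,0,0,0.028,0.001,0,0.01,0,0,0,0.034,0.001,0,0.01,0,0,0,0.039,0.001,0,0.01,0,0,0,0.042,0.001,0,0.01,0,0,0,0.042,0.001,0,0.01,0,0,0,0.042,0.001,0,0.01])

```text
time_s: 8.8
tcp_pos: [0.5878, -0.1291, 0.1174]
ee_rot: [[-0.001, 0.068, 0.998], [-0.0, 0.998, -0.068], [-1.0, -0.0, -0.001]]
wrist_force: [0.9, 0.3, -3.8]
gripper_width: 0.317
```

```bash
python3 - <<'E'
from h import *
s=r.sense(); print(s['time_s'],s['tcp_pos'],s['wrist_force'],s['moment'],s['gripper_width']*87)
im=r.capture('scene')[:,:,::-1]; cv2.imwrite("pics/scene4.png",im); crop(im,325,180,85,90,7,'pics/n1.png')
print(inc([.5885,-.129,.1135],-3.9))
E
```

```text
8.8 [ 0.58778152 -0.12909049  0.11740596] [ 0.89317904  0.34885724 -3.76407476] [ 0.21168525 -0.05398498 -0.01031278] 27.571238396237547
(array([ 0.01, -0.04,  0.01]), array([0.0041, 0.0001, 0.0007]))
```

View pics/n1.png

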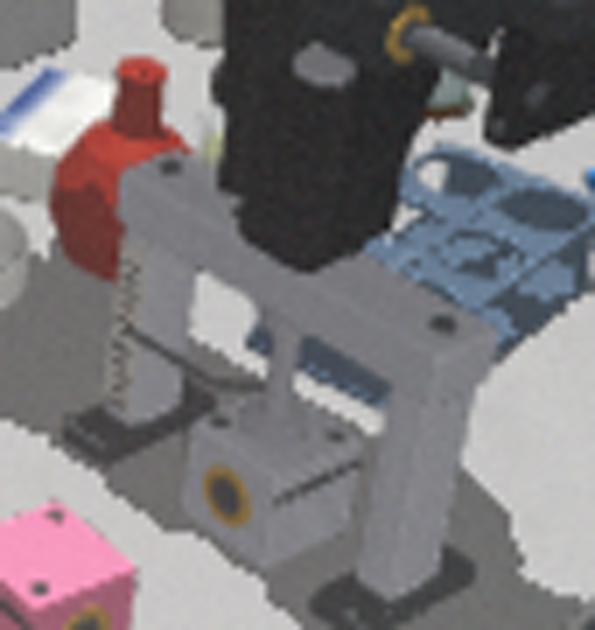

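Emit:
move_arm(increments=[0,0,0,0.001,0,0,0.01,0,0,0,0.0015,0,0,0.01,0,0,0,0.002,0,0,0.01,0,0,0,0.002,0,0,0.01])

```text
time_s: 9.18
tcp_pos: [0.5878, -0.1291, 0.1155]
ee_rot: [[-0.0, 0.068, 0.998], [0.0, 0.998, -0.068], [-1.0, 0.0, -0.0]]
wrist_force: [-0.3, 0.1, -3.4]
gripper_width: 0.317
```

```bash
python3 - <<'E'
from h import *
for i in range(1): s=r.sense(); print(s['time_s'],s['tcp_pos'],s['wrist_force'],s['moment'])
E
```

```text
9.1833 [ 0.58780751 -0.12908361  0.1155444 ] [-0.25591847  0.08022913 -3.43238165] [0.1529129  0.12586931 0.02099194]
```

Emit:
move_arm(increments=[0,0,0,0.0005,0,0,0.01,0,0,0,0.001,0,0,0.01,0,0,0,0.001,0,0,0.01])

```text
time_s: 9.43
tcp_pos: [0.5878, -0.1291, 0.1144]
ee_rot: [[-0.0, 0.068, 0.998], [0.0, 0.998, -0.068], [-1.0, -0.0, -0.0]]
wrist_force: [-0.5, 0.7, -4.2]
gripper_width: 0.323
```

```bash
python3 - <<'E'
from h import *
for i in range(1): s=r.sense(); print(s['time_s'],s['tcp_pos'],s['wrist_force'],s['moment'])
E
```

```text
9.4333 [ 0.5877994  -0.12908534  0.11440683] [-0.48924355  0.72226716 -4.1659999 ] [ 0.21673916  0.22335447 -0.02810955]
```

Emit:
move_arm(increments=[0,0,0,0.0005,0,0,0.01,0,0,0,0.001,0,0,0.01,0,0,0,0.001,0,0,0.01])

```text
time_s: 9.68
tcp_pos: [0.5879, -0.1291, 0.1136]
ee_rot: [[-0.0, 0.068, 0.998], [-0.0, 0.998, -0.068], [-1.0, -0.0, -0.0]]
wrist_force: [-0.9, 1.0, -3.6]
gripper_width: 0.316
```

```bash
python3 - <<'E'
from h import *
s=r.sense(); print(s['time_s'],s['tcp_pos'],s['wrist_force'],s['moment'])
im=r.capture('scene')[:,:,::-1]; cv2.imwrite("pics/scene5.png",im); crop(im,325,180,85,90,7,'pics/o1.png')
E
```

```text
9.6833 [ 0.58785513 -0.12909645  0.11359694] [-0.92050079  1.04422528 -3.61136279] [ 0.2338813   0.32538111 -0.00103981]
```

View pics/o1.png

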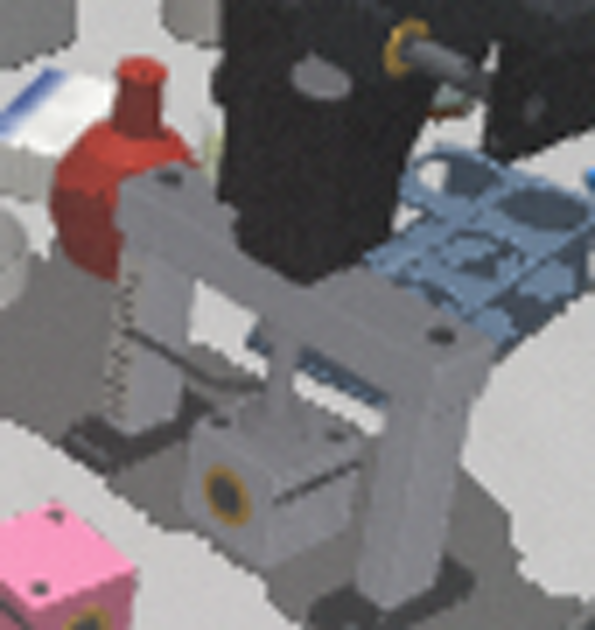

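```bash
python3 - <<'E'
from h import *
im=cv2.imread('pics/scene5.png')
im=cv2.resize(im[185:275,330:405],None,fx=8,fy=8,interpolation=cv2.INTER_CUBIC)
a=Ro.from_euler('z',-3.9,degrees=True)
for sy in (1,-1):
  for P in [[-.025,.062],[-.025,.042],[.025,.062],[.025,.042]]:
    for z,c in ((0,(0,255,0)),(.008,(0,255,255))):
      u=(proj('scene',a.apply([P[0],sy*P[1],z])+[.588,-.1291,0])[0]-[330,185]+.5)*8; cv2.circle(im,(int(u[0]),int(u[1])),3,c,1)
for P in [[.013,.062],[-.013,.062],[.013,-.062],[-.013,-.062],[0,.053],[0,-.053]]:
      u=(proj('scene',a.apply([*P,.094])+[.588,-.1291,0])[0]-[330,185]+.5)*8; cv2.circle(im,(int(u[0]),int(u[1])),3,(0,0,255),1)
cv2.imwrite('pics/p1.png',im[:560])
cv2.imwrite('pics/p2.png',im[200:])
E
```

```text
(no output)
```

View pics/p2.png

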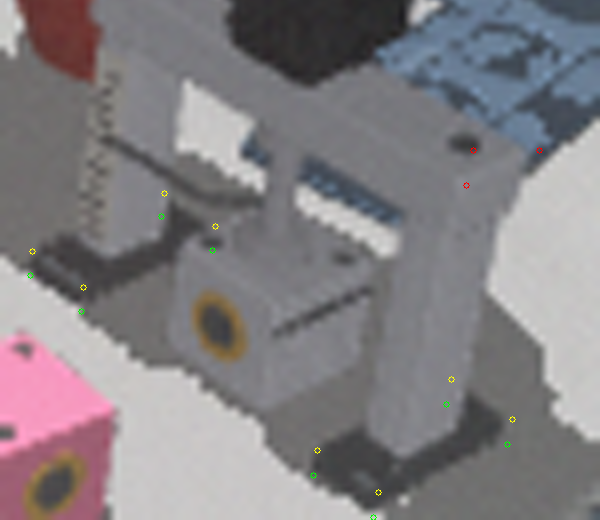

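View pics/p1.png

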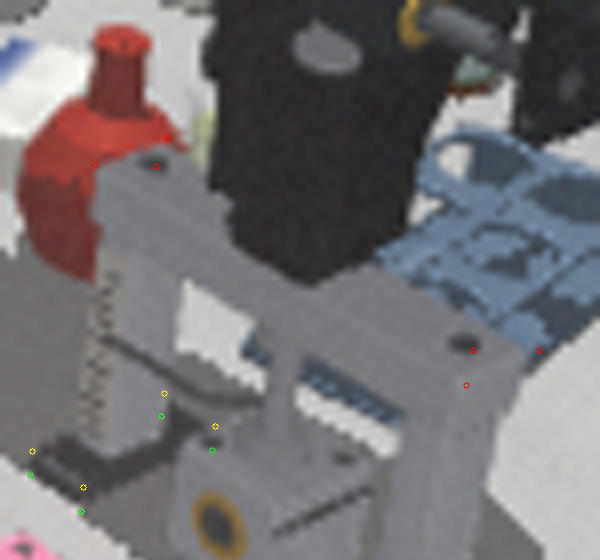

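The pads look about 1 px (≈2 mm) above the floor marks, and Fz is still −3.6 N, so the legs aren't down yet. Continuing gently.

Emit:
move_arm(increments=[0,0,0,0.0005,0,0,0.01,0,0,0,0.001,0,0,0.01,0,0,0,0.001,0,0,0.01])

```text
time_s: 9.98
tcp_pos: [0.5879, -0.1291, 0.1135]
ee_rot: [[0.0, 0.067, 0.998], [-0.0, 0.998, -0.067], [-1.0, -0.0, 0.0]]
wrist_force: [-3.3, 3.0, 4.3]
gripper_width: 0.323
```

Emit:
move_arm(increments=[0,0,0,0.0005,0,0,0.01,0,0,0,0.001,0,0,0.01,0,0,0,0.001,0,0,0.01])

```text
time_s: 10.23
tcp_pos: [0.588, -0.1291, 0.1135]
ee_rot: [[0.0, 0.067, 0.998], [-0.0, 0.998, -0.067], [-1.0, -0.0, 0.001]]
wrist_force: [-4.9, 2.9, 8.8]
gripper_width: 0.32
```

```bash
python3 - <<'E'
from h import *
s=r.sense(); print(s['time_s'],s['tcp_pos'],s['wrist_force'],s['moment'])
im=r.capture('scene')[:,:,::-1]; cv2.imwrite("pics/scene6.png",im); crop(im,325,180,85,90,7,'pics/q1.png')
E
```

```text
10.2333 [ 0.58795962 -0.12906771  0.11354128] [-4.87974188  2.9447508   8.75494361] [ 1.01887633  1.78775425 -0.02691006]
```

View pics/q1.png

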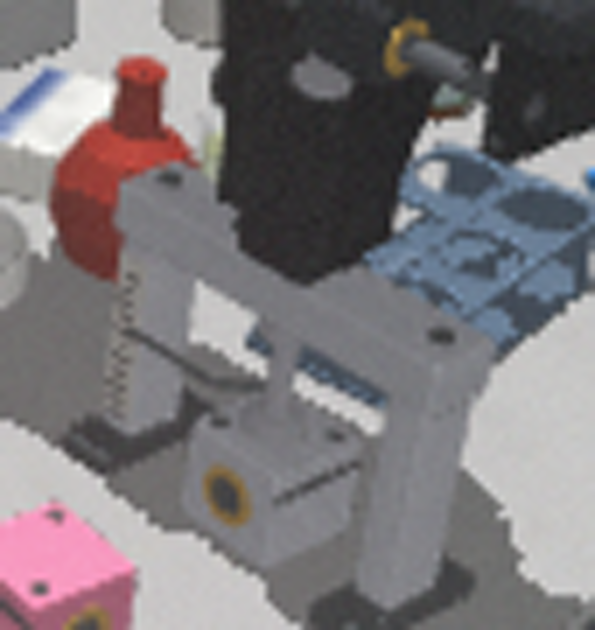

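Fz has gone from −3.6 N to +8.8 N at TCP z 0.1135, the same height as at the grasp, so both legs are standing. I'll relax the push, then release.

Emit:
move_arm(increments=[0,0,0,-0.0008,0,0,0.01,0,0,0,-0.0015,0,0,0.01,0,0,0,-0.0015,0,0,0.01])

```text
time_s: 10.53
tcp_pos: [0.5879, -0.1291, 0.1135]
ee_rot: [[0.0, 0.068, 0.998], [-0.0, 0.998, -0.068], [-1.0, -0.0, 0.0]]
wrist_force: [-4.5, 2.2, 5.0]
gripper_width: 0.32
```

Emit:
move_arm(increments=[0,0,0,0,0,0,0.03,0,0,0,0,0,0,0.035,0,0,0,0,0,0,0.042,0,0,0,0,0,0,0.05,0,0,0,0,0,0,0.06,0,0,0,0,0,0,0.07,0,0,0,0,0,0,0.075,0,0,0,0,0,0,0.075,0,0,0,0,0,0,0.075])

```text
time_s: 11.28
tcp_pos: [0.588, -0.1291, 0.113]
ee_rot: [[0.0, 0.068, 0.998], [-0.0, 0.998, -0.068], [-1.0, -0.0, 0.0]]
wrist_force: [0.0, 0.2, 0.9]
gripper_width: 0.819
```

```bash
python3 - <<'E'
from h import *
s=r.sense(); print(s['time_s'],s['tcp_pos'],s['wrist_force'],s['moment'],s['gripper_width']*87)
im=r.capture('scene')[:,:,::-1]; cv2.imwrite("pics/scene7.png",im); crop(im,325,170,85,95,7,'pics/s1.png')
E
```

```text
11.2833 [ 0.58799569 -0.12910852  0.11301477] [0.02224822 0.24131407 0.89046367] [-0.02909414 -0.00727149 -0.00695838] 71.24353189959992
```

View pics/s1.png

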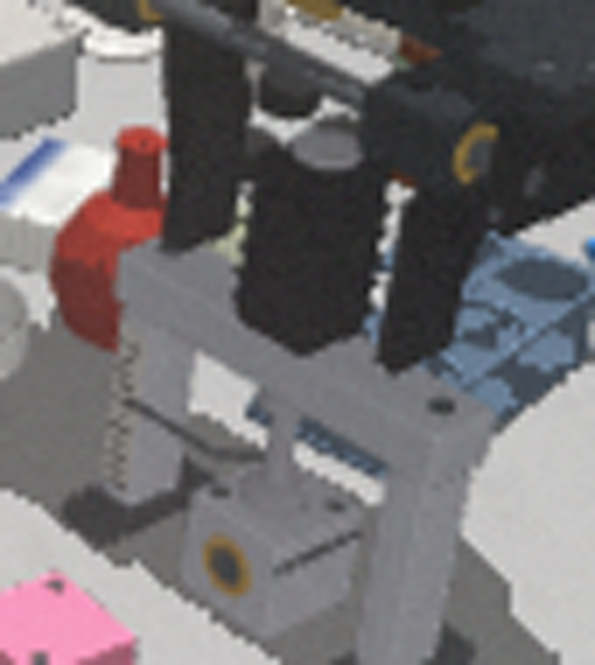

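The gauge is released and stands upright, with the fingers clear on both sides of the grip. I'll retreat upward, then to one side.

Emit:
move_arm(increments=[0,0,0,-0.005,0,0,0.075,0,0,0,-0.013,0,0,0.075,0,0,0,-0.023,0,0,0.075,0,0,0,-0.035,0,0,0.075,0,0,0,-0.048,0,0,0.075,0,0,0,-0.062,0,0,0.075,0,0,0,-0.077,0,0,0.075,0,0,0,-0.092,0,0,0.075,0,0,0,-0.108,0,0,0.075,0,0,0,-0.124,0,0,0.075,0,0,0,-0.14,0,0,0.075,0,0,0,-0.15,0,0,0.075])

```text
time_s: 12.33
tcp_pos: [0.5886, -0.1293, 0.2665]
ee_rot: [[0.004, 0.068, 0.998], [-0.001, 0.998, -0.068], [-1.0, -0.0, 0.004]]
wrist_force: [-0.2, 0.0, 0.2]
gripper_width: 0.864
```

Emit:
move_arm(increments=[0,0,0,0,0.02,-0.01,0.075,0,0,0,0,0.045,-0.025,0.075,0,0,0,0,0.075,-0.04,0.075,0,0,0,0,0.105,-0.055,0.075,0,0,0,0,0.135,-0.07,0.075,0,0,0,0,0.165,-0.085,0.075,0,0,0,0,0.195,-0.095,0.075,0,0,0,0,0.225,-0.1,0.075,0,0,0,0,0.25,-0.1,0.075,0,0,0,0,0.265,-0.1,0.075,0,0,0,0,0.27,-0.1,0.075,0,0,0,0,0.27,-0.1,0.075])

```text
time_s: 13.33
tcp_pos: [0.5066, 0.1477, 0.2631]
ee_rot: [[-0.0, 0.067, 0.998], [-0.0, 0.998, -0.067], [-1.0, -0.0, -0.0]]
wrist_force: [0.4, -1.1, -0.5]
gripper_width: 0.857
```

```bash
python3 - <<'E'
from h import *
s=r.sense(); print(s['time_s'],s['tcp_pos'],s['wrist_force'])
for n in ("scene","top"):
    im=r.capture(n)[:,:,::-1]; cv2.imwrite(f"pics/{n}8.png",im)
    (crop(im,325,180,85,90,7,'pics/t1.png') if n=='scene' else crop(im,305,140,90,60,8,'pics/t2.png'))
E
```

```text
13.3333 [0.50661658 0.14769956 0.26308676] [ 0.44255515 -1.08837078 -0.47850922]
```

View pics/t1.png

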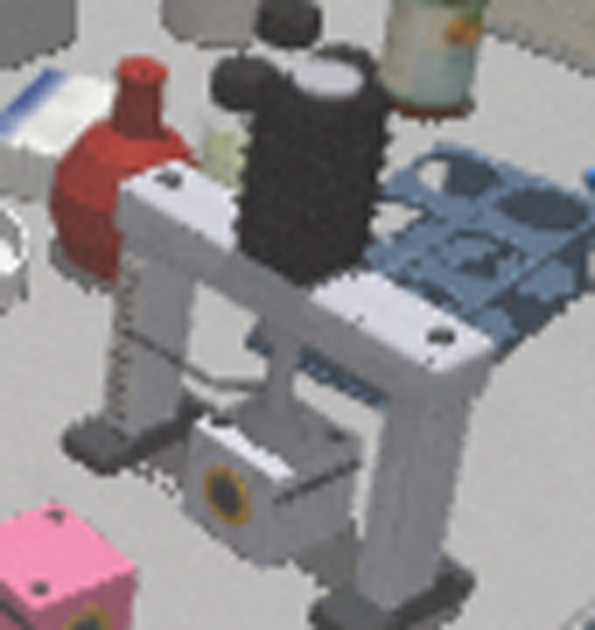

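View pics/t2.png

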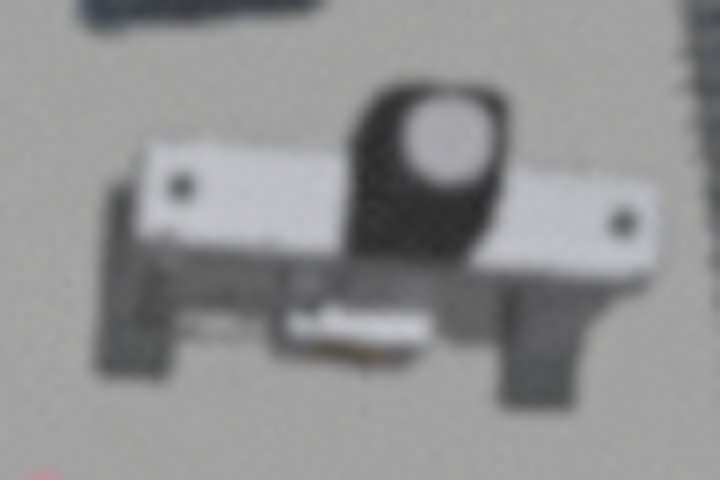

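View pics/scene8.png

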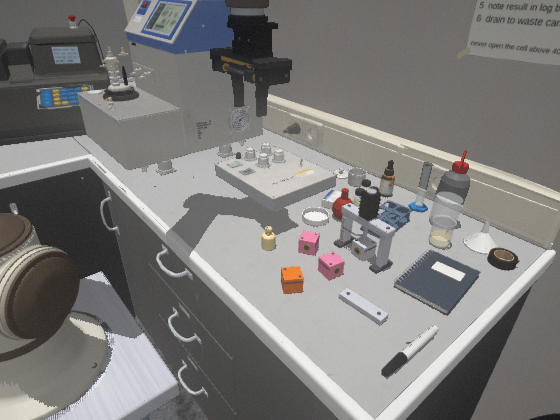

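View pics/top8.png

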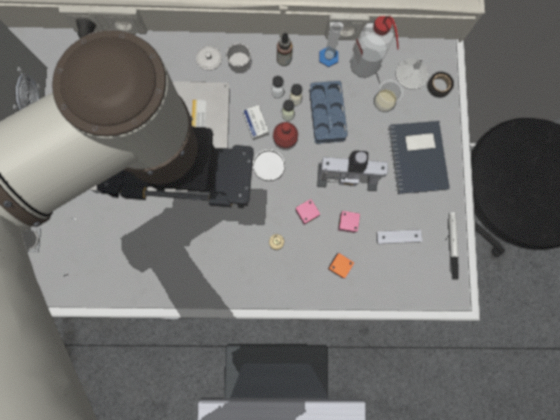

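The gauge stands free over the block. I'll measure how well it is centred.

```bash
python3 - <<'E'
from fit import *
T=lambda p:uc(p,(305,140),8); S=lambda p:uc(p,(325,180),7)
d=.053
gt=[('top',[.013,.062,.094],T((148,140))),('top',[.013,-.062,.094],T((658,178))),('top',[-.013,-.062,.094],T((652,275))),('top',[-.013,.062,.094],T((137,240))),('top',[0,0,.152],T((450,140))),('top',[-.025,.062,.008],T((97,374))),('top',[-.025,-.062,.008],T((575,408))),('top',[0,d,.094],T((180,187))),('top',[0,-d,.094],T((624,223)))]
gs=[('scene',[0,0,.152],S((330,76))),('scene',[0,d,.094],S((170,180))),('scene',[0,-d,.094],S((441,336))),('scene',[-.013,.062,.094],S((122,195))),('scene',[.013,-.062,.094],S((495,345)))]
for o in (gt,gs,gt+gs): x,res=fit(o,[.588,-.129,-.07]); print(x[:2],np.degrees(x[2]),res)
h=.018
bt=[('top',[-h,h,.034],T((286,338))),('top',[-h,-h,.034],T((432,345)))]
bs=[('scene',[-h,h,.034],S((195,420))),('scene',[-h,-h,.034],S((275,487))),('scene',[-h,-h,0],S((270,565))),('scene',[-h,h,0],S((185,512))),('scene',[h,-h,.034],S((360,440)))]
for o in (bt,bs,bt+bs): x,res=fit(o,[.588,-.129,-.07]); print('blk',x[:2],np.degrees(x[2]),res)
E
```

```text
[ 0.58798365 -0.1278824 ] -3.2149229167208193 [[-1.1, -0.7], [0.9, -0.6], [1.3, 0.7], [-0.4, 0.2], [-0.3, -0.3], [-0.3, -0.1], [0.3, 0.0], [-0.6, 0.5], [0.2, 0.1]]
[ 0.58623557 -0.12915637] -4.924957707926288 [[-0.3, 0.2], [-0.1, 0.1], [0.2, 1.2], [-0.8, -2.1], [0.8, 0.0]]
[ 0.5877782  -0.12804823] -3.5214589925278665 [[-0.9, -0.8], [1.1, -0.3], [1.3, 1.0], [-0.4, 0.2], [-0.2, -0.2], [-0.3, -0.2], [0.3, 0.3], [-0.5, 0.4], [0.3, 0.4], [-0.3, -0.2], [-0.4, -0.1], [0.7, 0.5], [-1.1, -2.3], [1.2, -0.8]]
blk [ 0.5878729  -0.12856157] -1.7671875328650242 [[0.1, 0.0], [-0.1, -0.0]]
blk [ 0.58881602 -0.12954241] -5.180713344040732 [[-0.4, -0.1], [0.7, -1.1], [-0.7, 1.2], [-0.7, -0.1], [1.0, -0.1]]
blk [ 0.58833999 -0.12940389] -3.9589303824643687 [[0.2, -0.6], [-0.1, 0.1], [-0.6, 0.1], [0.8, -1.0], [-0.6, 1.3], [-0.9, 0.1], [0.8, -0.2]]
```

The foot is within about 1.5 mm of the block's centre, and the block hasn't moved. Handing in.

```bash
python3 -c "
from station import r
print(r.finish_job())"
```

```text
the job is handed in; nothing more can be done
None
```

I picked up the height gauge by its black grip, lowered it over the grey valve block, let go, moved the arm clear, and handed the job in at about 13.4 s.

- **Centring:** after release, the pictures put the gauge at (0.588, -0.128) and the block at (0.588, -0.129). The foot is within about 1.5 mm of the block's centre, and the two are turned the same way to within about 0.5°.
- **Block and bystanders:** the block is where it was to within 1 mm. In the last pictures the strip, check weight and pink and orange look-alikes stand where they were.
- **Standing and forces:** the legs touched down at the same tool height as at the grasp. The highest wrist force I read was about 10 N, at touchdown.

**Disagreements:**
- While the gauge hung in the gripper, some of its edges were up to about 3 px off the predicted picture, and one corner about 8 px. A fit with tilt left free gave a position about 3 cm off; I rejected it because a single view fixes depth poorly.
- Just before touchdown the pads still looked about 2 mm high. The force readings settled that.
- In the final pictures, the two camera views differ by about 2 mm in the gauge's position.
- I did not read the height off the pointer.

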